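Pin a lamp arm to its sloping foot

TASK

Lock the brass lamp arm to its foot: swing the arm until the hole in its tongue lines up with the hole in the sloping head, drive the long orange-handled pin fully home through both so that its collar lies flat on the tongue, let go of it, and only then swing the red-posted keeper shut over the pin's collar. Leave the blue-handled pin, the screwdriver and the green tin where they are.

Things in the scene. Friction and masses are not known exactly. Their poses are not given: they have to be found in the camera images.
- base_hole (a point): Mouth of the round hole (14.5 mm wide, through a 20 mm thick plate) in the sloping grey head of the lamp foot, on the plate's upper face, about 85 mm above the table. Axes are those of the head: z is the outward normal of the plate and the hole's axis, 30 degrees from vertical, leaning towards the robot; x points up the slope; y along the slope to the left. The head reaches from x -90 to +85 mm and y -85 to +125 mm. The foot is fixed to the table; its place and yaw vary.
- tongue_pivot (a point): Centre of the lamp arm's pivot on the head's upper face, 60 mm up the slope from base_hole; the axis is the head's normal (z).
- lamp_arm (a joint): Angle of the brass lamp arm about the head's normal through tongue_pivot, rad; 0 when the hole in its tongue is over base_hole; positive moves the tongue towards the head's -y side. Range -0.30 to 0.65: neither stop is the lined-up place. Stiff (about 0.2 N m of friction), so it stays where it is left.
- tongue_hole (a point): Centre of the mouth of the hole (14.5 mm wide, right through) in the arm's brass tongue, on the tongue's upper face. The tongue is a flat bar 8 mm thick and 34 mm wide lying on the head, reaching from the pivot down the slope. The hole is 60 mm from the pivot axis. A brass tube with a cream shade rises from the pivot away from the robot.
- tongue_post (a point): Middle of the black round post (12 mm wide, 36 mm tall) standing on the lower end of the tongue, square to the head, 125 mm from the pivot axis and on the line from the pivot through the tongue hole; this point is 26 mm above the head's face and 18 mm below the post's top. Swing the arm by it.
- keeper (a joint): Angle of the keeper about the head's normal through keeper_pivot, rad; 0 is shut (a stop, bar end over the pin's collar, 11 mm from the hole axis), up to 1.5 open. It turns easily (0.04 N m) and stays where it is left. Opening swings the bar up the slope and the red post down the slope.
- keeper_pivot (a point): Keeper's pivot on the head's upper face, 65 mm from base_hole to the head's +y side. The keeper is a flat steel bar 16 mm wide, 4 mm thick, its underside 14.5 mm above the head's face (2.5 mm above the collar of a pin that is home, so it passes only when the pin is home).
- keeper_post (a point): Middle of the red round post (12 mm wide, 34 mm tall) standing on the keeper's tail, square to the head, 43 mm from the keeper's pivot axis on the side away from the bar's working end; this point is 35.5 mm above the head's face and 17 mm below the post's top.
- pin_grip (a point): The long pin, upright in the wooden block at the start. Orange round handle 16 mm wide and 36 mm tall; this point is on the pin's axis, 22 mm above the underside of the collar (handle from 4 to 40 mm above it). Steel collar 34 mm wide, 4 mm thick; below it a 12 mm shank 42 mm long with an 8 mm long tapered nose (6 mm at its tip). z is the pin's axis, from nose to handle. About 90 g.
- pin_seat (a point): Point on the long pin's axis at the underside of its collar (z as for pin_grip). With the pin home this point coincides with tongue_hole.
- pin_block: Fixed light wooden block 130 x 60 x 60 mm, origin at the centre of its underside, with two upright holes 15 mm wide 35 mm either side of its centre along its x axis; one pin hangs by its collar in each. Which hole holds which pin varies.
- short_pin_grip (a point): The blue-handled pin, same handle and collar but a shank only 18 mm long: not for this job, leave it in the block. Point as for pin_grip.
- screwdriver: Loose yellow-handled screwdriver lying on the table, handle to its -x; leave alone.
- wax_tin_mid (a point): Loose green tin, 68 mm wide and 45 mm tall, standing on the table; point 22 mm above its underside; leave alone.
There are look-alikes about, which are no part of the job. What is shaped like the part that bears pin_grip but pink or turquoise is not meant.

How it is judged:
On the way, in this order (a step that is already met when the one before it is completed fails the run):
1. the hole in the arm's tongue is lined up with the hole in the head (within 0.05 rad) (value of joint lamp_arm between -0.05 and 0.05 rad), for 0.2 s.
2. the long pin is home through both holes, the keeper still open (over 0.5 rad), and the fingers have let go of the pin (distance between pin_seat and tongue_hole below 0.0032 m and z of pin_seat in the frame of base_hole below 0.0098 m and angle between the z axis of pin_seat and the z axis of base_hole, either way round below 0.1 rad and value of joint keeper above 0.5 rad and contact force between the fingers and pin below 0.1 N), for 0.2 s.
3. the keeper is shut over the pin's collar (distance between pin_seat and tongue_hole below 0.0032 m and z of pin_seat in the frame of base_hole below 0.0098 m and angle between the z axis of pin_seat and the z axis of base_hole, either way round below 0.1 rad and value of joint keeper below 0.15 rad), for 0.2 s.
At the end, for the whole second after the job is handed in: The arm is lined up (within 0.05 rad), the long pin stands home through both holes (underside of the collar within 3.2 mm of the mouth of the tongue's hole and less than 1.8 mm proud, axis within 0.1 rad of the hole's) and at rest, and the keeper is shut (under 0.15 rad) over its collar (all of step 1 and all of step 3 and linear speed of pin below 0.02 m/s); the robot touches nothing.
It fails at once if the short pin is disturbed (moved over 15 mm) (distance of short_pin_grip from where it was at the start of the episode above 0.015 m).
It fails at once if the screwdriver is disturbed (moved over 20 mm) (distance of screwdriver from where it was at the start of the episode above 0.02 m).
It fails at once if the green tin is disturbed (moved over 20 mm) (distance of wax_tin_mid from where it was at the start of the episode above 0.02 m).
It also fails if it takes over 58 s, if anything falls off the work surface, if the arm or the gripper's body presses on something with over 40 N, if the wrist force passes 120 N, or if a joint passes its speed limit or range.

ROBOT

A 6-joint arm with a two-finger parallel gripper is mounted at the origin on the work surface. World frame = base frame: x ahead of the robot, y to its left, z up, the work surface at z = 0. Lengths are in m, angles in rad, forces in N, time in s.
With the tool pointing down it reaches from about 0.25 to 0.775 m from the base axis. Payload 4 kg.
Tool frame: the origin (TCP) lies at the very end of the fingers, on their centre line; the grasp point (between the pads) lies 19 mm behind it; x points along the fingers, y is the direction in which the jaws open and shut, and the axes are right-handed (so a half turn about x gives the same grasp; the last joint's range is limited). The gripper opens to 94 mm and grips with 3 to 60 N. Pads are 16 mm wide; open, the fingers measure 119 mm over their backs; the gripper's body (75 mm by 177 mm) begins 78 mm behind the grasp point.
Start: joints at [1.166, 0.087, 1.371, -0, 1.684, -0.103], TCP at [0.163, 0.525, 0.206] pointing down, gripper open.
Joint ranges: [-3.1, 3.1], [-0.76, 2.03], [0.27, 2.55], [-1.08, 4.22], [0.17, 2.65], [-2.57, 2.57]. Speed limits (rad/s): [2.79, 2.79, 3.14, 3.14, 3.14, 3.14].

INTERFACE

Orientations are given as [roll, pitch, yaw] about the fixed x, y, z axes, in that order (R = Rz(yaw) Ry(pitch) Rx(roll)).
In Python, from bench import robot gives the robot as it stands.
- The arm moves only by the tool carry_out, never from a script. Its argument "targets" is a list of rows, each a list of 5 numbers: the closure, from 0 (fully open) to 1 (shut), then the shift along the tool's x, y, z in cm, then the turn about the tool's x in degrees. In form: [[fingers, tx, ty, tz, turn], ...]. A call has 1 to 20 rows; each row shifts and turns the commanded pose from where the row before left it, along the tool's axes as they then stand; what a row does not reach is not made up. A row lasts 1/10 s, in which the tool goes at most 50 mm and 8.59 degrees, less where a joint would pass 70% of its speed; a pose out of reach is approached as far as the arm can. A call is refused whole if a number of a shift passes 5 or a number of a turn 8.59, either way. A call with a gripper value outside its range is refused whole. The fingers move at their own pace and stop on an object; the grip force is fixed at half the most. Time passes only in rows, so rows that do not move let the fingers close. It gives the time, the measured TCP pose, the force and the opening at its end, in the units of the state.
- robot.get_obs(): the state, without advancing time (a new reading comes with each control period).
- robot.snapshot(name): name is "scene" or "top" or "wrist"; returns a dict with "image" (400x640x3 uint8, red, green, blue), "camera_matrix" (3x3 intrinsics, pixels), "pose" (4x4, takes a point from camera to world coordinates). Camera axes: x right, y up, looking along -z (the intrinsics and any distortion apply to the point x, -y, -z); pixel columns grow to the right and rows downward; lengths in m; the calibration is good to about 2 mm. The wrist camera is an equidistant fisheye: a pixel r from the principal point sees the ray r / f radians off the axis. A picture is of the moment at which its call begins. There is no depth.
- robot.close_job(): hands the job in, once; it reports no verdict.
The state is a dict: "time": time; "joint_positions": joint angles; "qvel": joint speeds; "joint_torque": joint torques, N m; "tool_pos": TCP position; "ee_rot": TCP orientation; "wrist_force": force on the tool from outside, world axes, zero at the start; "wrist_torque": the same for the moment, N m; "width": finger opening in m.
Only numpy, scipy, OpenCV 4.12 (cv2) and the standard library are available. Lean on these libraries where they do the work, as an engineer would, in place of code of your own. Each camera call takes 0.05 s, during which the arm holds its last target. There are 200 camera calls.

## Working session

There is one attempt and no reset: what is moved stays moved. The work goes in short steps, Python scripts to look and compute and a tool call to move; the robot and the scene stay as the last step left them, time stands still between calls to the robot, and variables do not carry over. Pictures are saved under pics/ and viewed, about 8 in all and at most 12, crops included, and the job is handed in when it is done.

Besides the shell and the picture viewer there is one more tool, called after ">>>" as name(argument=value, ...) on one line, values as JSON. carry_out: Moves the arm, as the interface text tells. Its arguments: {"type":"object","properties":{"targets":{"type":"array","items":{"type":"array","items":{"type":"number"}}}},"required":["targets"]}

```bash
ls; mkdir -p pics; python3 - <<'E'
from bench import robot
import cv2,pickle
o=robot.get_obs();print(o)
d={}
for n in["scene","top","wrist"]:
    s=robot.snapshot(n);d[n]=s;print(n,s["camera_matrix"],s["pose"],[k for k in s])
    cv2.imwrite(f"pics/{n}0.png",s["image"][:,:,::-1])
pickle.dump(d,open("d0.pkl","wb"))
E
```

```text
pics
{'time': 0.0, 'joint_positions': array([ 1.16589310e+00,  8.79664477e-02,  1.37226297e+00, -7.69937192e-05,
        1.68356682e+00, -1.03102525e-01]), 'qvel': array([-0.00018423, -0.00023632, -0.00049656, -0.00035257,  0.00063987,
       -0.00048722]), 'joint_torque': array([-1.41525848e-03, -3.40174770e+01, -3.02430046e+01,  7.16316327e-02,
        3.29126290e-02, -1.88058925e-04]), 'tool_pos': array([0.16329689, 0.52462635, 0.20429349]), 'ee_rot': array([-1.63918587,  1.56859142, -1.94099516]), 'wrist_force': array([ 0.32531474, -0.36398642, -0.57570409]), 'wrist_torque': array([0.00125587, 0.02220158, 0.02211437]), 'width': 0.09398841280143419}
scene [[366.12551064   0.         314.82850487]
 [  0.         366.12551064 204.80096155]
 [  0.           0.           1.        ]] [[ 0.65891102 -0.47888575  0.58009026  1.10514961]
 [ 0.7519877   0.40015113 -0.5238259  -0.46720876]
 [ 0.01872899  0.78137539  0.62378018  0.64806836]
 [ 0.          0.          0.          1.        ]] ['image', 'camera_matrix', 'pose']
top [[384.85835505   0.         316.842107  ]
 [  0.         384.85835505 206.15192703]
 [  0.           0.           1.        ]] [[-0.01478226  0.98638666 -0.1637768   0.4620203 ]
 [-0.99980614 -0.01671198 -0.010411   -0.02193886]
 [-0.0130063   0.16359115  0.98644248  1.0109378 ]
 [ 0.          0.          0.          1.        ]] ['image', 'camera_matrix', 'pose']
wrist [[309.70691629   0.         316.04776506]
 [  0.         309.70691629 204.13720557]
 [  0.           0.           1.        ]] [[ 0.29674725 -0.91464527 -0.27452704  0.08208852]
 [ 0.95495452  0.28370575  0.08702242  0.54973223]
 [-0.00170975 -0.2879845   0.95763354  0.38481321]
 [ 0.          0.          0.          1.        ]] ['image', 'camera_matrix', 'pose']
```

View pics/scene0.png

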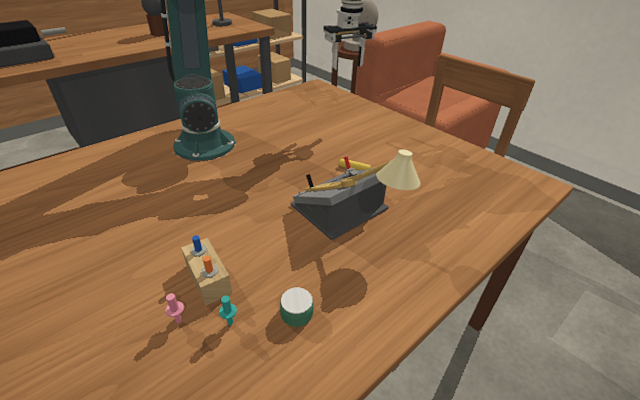

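View pics/top0.png

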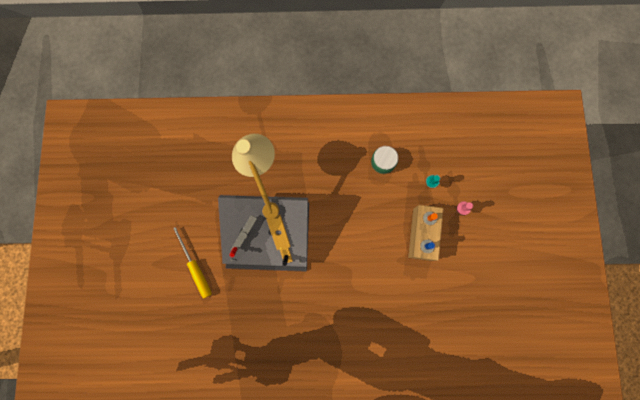

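The scene view shows the foot near (340,200), the block at (207,265) with the orange pin at (208,265), and the blue pin at (197,245). The top view shows the foot at about (265,233), the block at (427,233) and the tin at (385,158). Next I'll look at enlarged crops of both.

```bash
python3 - <<'E'
import cv2,pickle,numpy as np
d=pickle.load(open("d0.pkl","rb"))
def c(n,x,y,w,h,f):
    return cv2.resize(d[n]["image"][y:y+h,x:x+w,::-1],None,fx=f,fy=f,interpolation=cv2.INTER_CUBIC)
A=c("top",214,185,100,75,4);B=c("scene",285,150,100,75,4);C=c("top",400,195,50,75,4);D=c("scene",175,225,50,75,4)
E=np.hstack([C,D]); F=c("scene",285,170,100,75,4)
cv2.imwrite("pics/c1.png",np.vstack([np.hstack([A,B]),np.hstack([E,F])]))
E
```

```text
(no output)
```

View pics/c1.png

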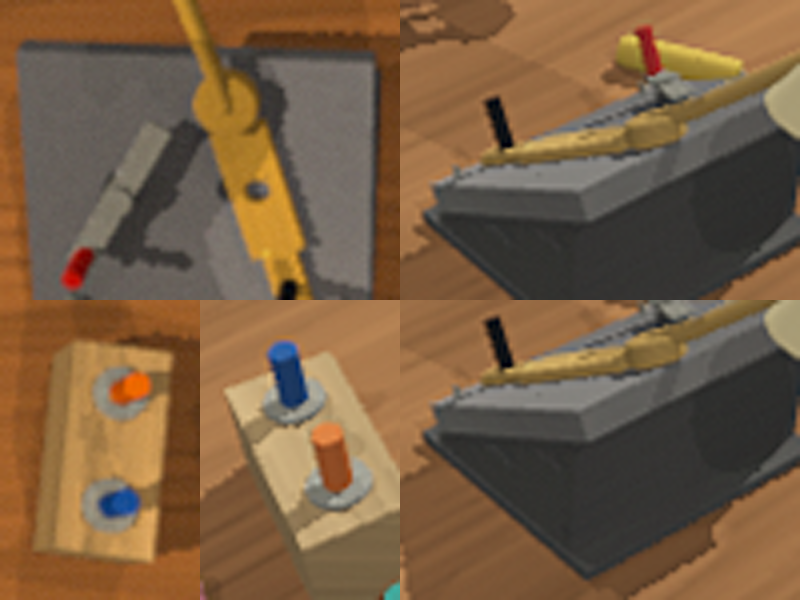

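```bash
cat > h.py <<'E'
import numpy as np,cv2,pickle
from scipy.optimize import least_squares
from scipy.spatial.transform import Rotation as Ro
def proj(s,P):
    T=np.linalg.inv(s["pose"]);p=np.atleast_2d(P)@T[:3,:3].T+T[:3,3];p=p*[1,-1,-1]
    K=s["camera_matrix"]
    if s.get("fish"):
        r=np.hypot(p[:,0],p[:,1]);t=np.arctan2(r,p[:,2]);u=p[:,:2]/r[:,None]*t[:,None]
    else: u=p[:,:2]/p[:,2:]
    return u*K[0,0]+K[:2,2]
def tri(obs,x0=(.45,.0,.08)):
    r=least_squares(lambda P:np.concatenate([proj(s,P)[0]-uv for s,uv in obs]),x0)
    return r.x,np.abs(r.fun).max()
def seg(s,lo,hi,box=None):
    h=cv2.cvtColor(s["image"],cv2.COLOR_RGB2HSV);m=cv2.inRange(h,lo,hi)
    if box:
        q=np.zeros_like(m);x,y,X,Y=box;q[y:Y,x:X]=m[y:Y,x:X];m=q
    n,l,st,c=cv2.connectedComponentsWithStats(m)
    return [(st[i,4],c[i].round(2),st[i,:4].tolist()) for i in np.argsort(-st[:,4]) if i and st[i,4]>4][:3]
def headR(yaw):
    b=np.array([[np.cos(np.pi/6),0,-.5],[0,1,0],[.5,0,np.cos(np.pi/6)]])
    return Ro.from_euler('z',yaw).as_matrix()@b
def head(q,P): return q[:3]+np.atleast_2d(P)@headR(q[3]).T
def arm(a,r,z): return np.array([.06-r*np.cos(a),-r*np.sin(a),z])
def keep(k,r,z): return np.array([-r*np.sin(k),.065+r*np.cos(k),z]) # tail post
E
python3 - <<'E'
from h import *
d=pickle.load(open("d0.pkl","rb"));t,s=d["top"],d["scene"]
C={"red":((0,170,90),(6,255,255),(220,225,250,270),(335,140,360,180)),
"orange":((7,190,160),(12,255,255),(415,200,450,260),(190,230,225,300)),
"blue":((100,150,60),(125,255,255),(415,200,450,260),(180,230,225,300)),
"black":((0,0,0),(180,255,38),(272,240,300,275),(295,165,320,190))}
for n,(lo,hi,b1,b2) in C.items():
    a=seg(t,lo,hi,b1);b=seg(s,lo,hi,b2);print(n,a[:2],b[:2])
    if a and b: print("   ",tri([(t,a[0][1]),(s,b[0][1])]))
E
```

```text
red [(np.int32(45), array([233.09, 251.58]), [230, 247, 7, 10])] [(np.int32(13), array([347.54, 165.69]), [346, 164, 4, 5]), (np.int32(9), array([345.67, 157.56]), [344, 156, 4, 4])]
    (array([0.50923408, 0.19051552, 0.08786238]), np.float64(0.505547252527947))
orange [(np.int32(32), array([431.56, 216.97]), [428, 213, 10, 8])] []
blue [(np.int32(42), array([429.29, 245.5 ]), [425, 243, 9, 6])] [(np.int32(92), array([196.77, 243.26]), [193, 236, 9, 16])]
    (array([ 0.51655213, -0.27846425,  0.08427216]), np.float64(0.49827308334093345))
black [(np.int32(29), array([285.17, 259.83]), [283, 255, 5, 10])] [(np.int32(35), array([309.54, 180.51]), [307, 175, 6, 12])]
    (array([0.48801718, 0.06668432, 0.08044657]), np.float64(0.5390888810973706))
```

```bash
python3 - <<'E'
from h import *
d=pickle.load(open("d0.pkl","rb"));t,s=d["top"],d["scene"]
print("orange",tri([(t,[431.6,217.2]),(s,[208,265])]))
print("blue",tri([(t,[429.3,245.5]),(s,[196.8,243.3])]))
print("red",tri([(t,[233.1,251.6]),(s,[347,162])]))
T=lambda x,y:np.array([214+(x+.5)/4-.5,185+(y+.5)/4-.5])
S=lambda x,y:np.array([285+(x-400+.5)/4-.5,150+(y+.5)/4-.5])
def model(q):
    a,k=q[4:6]
    L=[(t,keep(k,.043,.0355),[233.1,251.6],1),(s,keep(k,.043,.0355),[347,162],1),
    (t,arm(a,.125,.027),[285.2,259.8],1),(s,arm(a,.125,.027),[309.5,180.5],1),
    (t,arm(a,.06,.008),T(257,190),1),
    (t,[.085,-.085,0],T(374,62),.5),(t,[.085,.125,0],T(22,54),.5),
    (s,[.085,-.085,0],S(580,192),.5),(s,[-.09,-.085,0],S(437,187),.5)]
    return [(proj(c,head(q,p))[0]-uv)*w for c,p,uv,w in L]
r=least_squares(lambda q:np.concatenate([np.concatenate(model(q)),[(q[2]-.085)/.002]]),[.5,.1,.085,0,.3,.8],loss='soft_l1')
print(r.x.round(4));print(np.array(model(r.x)).round(1))
q=r.x
print("hole",q[:3],"tongue post",head(q,arm(q[4],.125,.026)),"aligned",head(q,arm(0,.125,.026)),"keeperpost",head(q,keep(q[5],.043,.0355)),"shut",head(q,keep(0,.043,.0355)))
np.save("q0.npy",q)
E
```

```text
orange (array([ 0.58518384, -0.28927249,  0.08076733]), np.float64(0.5044595098919444))
blue (array([ 0.51657977, -0.27847054,  0.08417898]), np.float64(0.5170399489404645))
red (array([0.50856098, 0.18752643, 0.10097288]), np.float64(0.54227653025157))
[ 0.5546  0.099   0.0861 -0.0426  0.2857  1.0286]
[[-0.4 -0.3]
 [-0.4  0.8]
 [-0.3 -0.1]
 [-0.6  0.3]
 [-0.1  0.4]
 [-0.2 -0.3]
 [-1.  -0.4]
 [-0.3  0.2]
 [-1.1  0.1]]
hole [0.55459531 0.09897155 0.08608082] tongue post [[0.48824985 0.06653876 0.07863124]] aligned [[0.48536661 0.10192446 0.07609748]] keeperpost [[0.50870855 0.18819813 0.09840868]] shut [[0.54146392 0.20762986 0.11682472]]
```

```bash
cat >> h.py <<'E'
def go(o,P,yaw=None):
    "total shift (cm) in present tool axes, and turn (deg) to bring jaws (tool y) along yaw direction (mod 180)"
    R=Ro.from_euler('xyz',o["ee_rot"]).as_matrix()
    a=np.arctan2(R[1,1],R[0,1]); print("tcp",o["tool_pos"].round(4),"jaw dir deg",np.degrees(a).round(1),"toolx",R[:,0].round(3),"tooly",R[:,1].round(3),"toolz",R[:,2].round(3))
    if P is not None: print("shift cm",(100*R.T@(np.array(P)-o["tool_pos"])).round(2))
    if yaw is not None:
        e=(yaw-a+np.pi/2)%np.pi-np.pi/2; print("turn deg (about tool x, down => sign flipped)",np.degrees(-e).round(1))
E
python3 - <<'E'
from h import *
from bench import robot
o=robot.get_obs();q=np.load("q0.npy")
p=head(q,arm(q[4],.125,.034))[0];print(p)
go(o,p+[0,0,.10-.019],q[3]+np.pi/2)
print("head y",headR(q[3])[:,1])
E
```

```text
[0.48425348 0.06670922 0.08555944]
tcp [0.1633 0.5247 0.2046] jaw dir deg 72.7 toolx [-0.001 -0.002 -1.   ] tooly [ 0.297  0.955 -0.002] toolz [ 0.955 -0.297 -0.   ]
shift cm [  3.85 -34.19  44.26]
turn deg (about tool x, down => sign flipped) -14.9
head y [0.04261564 0.99909154 0.        ]
```

>>> carry_out(targets=[[0, 0, -1.9, 2.46, 0], [0, 0, -1.9, 2.46, 0], [0, 0, -1.9, 2.46, 0], [0, 0, -1.9, 2.46, 0], [0, 0, -1.9, 2.46, 0], [0, 0, -1.9, 2.46, 0], [0, 0, -1.9, 2.46, 0], [0, 0, -1.9, 2.46, 0], [0, 0, -1.9, 2.46, 0], [0, 0, -1.9, 2.46, 0], [0, 0, -1.9, 2.46, 0], [0, 0, -1.9, 2.46, 0], [0, 0, -1.9, 2.46, 0], [0, 0, -1.9, 2.46, 0], [0, 0, -1.9, 2.46, 0], [0, 0, -1.9, 2.46, 0], [0, 0, -1.9, 2.46, 0], [0.5, 0, -1.9, 2.46, 0], [0.5, 0, 0, 0, -7.5], [0.5, 0, 0, 0, -7.5]])

```text
time: 2.15
tool_pos: [0.4848, 0.066, 0.2047]
ee_rot: [3.127, 1.569, 3.09]
wrist_force: [-0.7, -0.3, 0.1]
width: 0.0733
```

```bash
python3 - <<'E'
from h import *
from bench import robot
o=robot.get_obs();q=np.load("q0.npy");print(o["time"],o["width"])
p=head(q,arm(q[4],.125,.034))[0]
go(o,p+[0,0,-.019],q[3]+np.pi/2)
s=robot.snapshot("wrist");s["fish"]=1;pickle.dump(s,open("w1.pkl","wb"))
im=s["image"].copy()
for P in [arm(q[4],.125,.044),arm(q[4],.06,.008),[0,0,0],[.06,0,.012],keep(q[5],.043,.0525),[-.09,-.085,0],[-.09,.125,0]]:
    u=proj(s,head(q,P))[0];print(u.round(1));cv2.circle(im,tuple(int(v) for v in u.round()),2,(0,255,255),1)
print(s["pose"].round(3).tolist())
cv2.imwrite("pics/w1.png",im[:,:,::-1])
E
```

```text
2.15 0.07326298950295983
tcp [0.4848 0.066  0.2047] jaw dir deg 87.9 toolx [-0.001  0.    -1.   ] tooly [0.037 0.999 0.   ] toolz [ 0.999 -0.037 -0.001]
shift cm [13.82  0.07 -0.04]
turn deg (about tool x, down => sign flipped) 0.3
[317.1 196.4]
[334.  262.6]
[349.1 260.6]
[350.3 316.9]
[441.2 218.1]
[273.4 180.6]
[449. 183.]
[[0.036, -0.957, -0.287, 0.4], [0.999, 0.035, 0.01, 0.069], [0.0, -0.287, 0.958, 0.385], [0.0, 0.0, 0.0, 1.0]]
```

View pics/w1.png

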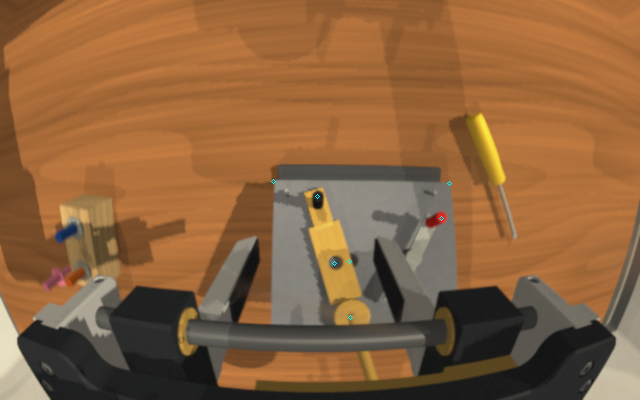

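The wrist view matches the model: post top (317,196), tongue hole (334,263), base hole (350,261), red post (441,218). I'll lower the fingers onto the black post and grip it.

>>> carry_out(targets=[[0.5, 2.5, 0, 0, 0], [0.5, 2.5, 0, 0, 0], [0.5, 2.5, 0, 0, 0], [0.5, 2.5, 0, 0, 0], [0.5, 2.0, 0, 0, 0], [0.5, 1.6, 0, 0, 0], [0.5, 0, 0, 0, 0], [0.95, 0, 0, 0, 0], [0.95, 0, 0, 0, 0], [0.95, 0, 0, 0, 0], [0.95, 0, 0, 0, 0], [0.95, 0, 0, 0, 0], [0.95, 0, 0, 0, 0]])

```text
time: 3.5
tool_pos: [0.4851, 0.0671, 0.0702]
ee_rot: [0.287, 1.569, 0.247]
wrist_force: [0.4, 1.1, 2.0]
width: 0.0113
```

```bash
python3 - <<'E'
from h import *
from bench import robot
o=robot.get_obs();q=np.load("q0.npy");print(o["time"],o["width"],o["wrist_force"])
# arc from present: rotate by -q4
R=headR(q[3])
piv=head(q,[.06,0,0])[0]
hp=(o["tool_pos"]+[0,0,.019]-q[:3])@R;print("grip in head",hp,"angle",np.arctan2(-hp[1],.06-hp[0]), "r",np.hypot(hp[1],.06-hp[0]))
go(o,None,q[3]+np.pi/2)
for a in np.linspace(q[4],0,11):
    w=head(q,arm(a,.125,.034))[0]; print(a.round(3),w.round(4))
go(o,head(q,arm(0,.125,.034))[0]-[0,0,.019])
E
```

```text
3.5 0.011286700472785778 [0.42818499 1.09255548 2.01314894]
grip in head [-0.05741409 -0.03476292  0.03671925] angle 0.28784842550978185 r 0.1224521485845044
tcp [0.4851 0.0671 0.0702] jaw dir deg 87.7 toolx [ 0.001  0.    -1.   ] tooly [0.04  0.999 0.   ] toolz [ 0.999 -0.04   0.001]
turn deg (about tool x, down => sign flipped) 0.1
0.286 [0.4843 0.0667 0.0856]
0.257 [0.4836 0.0702 0.0851]
0.229 [0.483  0.0737 0.0847]
0.2 [0.4825 0.0772 0.0843]
0.171 [0.482  0.0807 0.0839]
0.143 [0.4817 0.0843 0.0837]
0.114 [0.4815 0.0878 0.0834]
0.086 [0.4813 0.0914 0.0833]
0.057 [0.4812 0.095  0.0831]
0.029 [0.4813 0.0985 0.0831]
0.0 [0.4814 0.1021 0.083 ]
tcp [0.4851 0.0671 0.0702] jaw dir deg 87.7 toolx [ 0.001  0.    -1.   ] tooly [0.04  0.999 0.   ] toolz [ 0.999 -0.04   0.001]
shift cm [ 0.62  3.48 -0.51]
```

>>> carry_out(targets=[[0.95, 0.05, 0.35, -0.085, 0], [0.95, 0.05, 0.35, -0.08, 0], [0.95, 0.04, 0.35, -0.07, 0], [0.95, 0.04, 0.35, -0.06, 0], [0.95, 0.03, 0.35, -0.05, 0], [0.95, 0.03, 0.35, -0.04, 0], [0.95, 0.02, 0.35, -0.03, 0], [0.95, 0.01, 0.35, -0.02, 0], [0.95, 0.01, 0.35, -0.01, 0], [0.95, 0, 0.35, 0, 0], [0.95, 0, 0, 0, 0], [0.95, 0, 0, 0, 0], [0.95, 0, 0, 0, 0]])

```text
time: 4.8
tool_pos: [0.4809, 0.1028, 0.0668]
ee_rot: [2.583, 1.569, 2.544]
wrist_force: [-1.6, -0.6, 5.1]
width: 0.0113
```

```bash
python3 - <<'E'
from h import *
from bench import robot
o=robot.get_obs();q=np.load("q0.npy");print(o["time"],o["width"],o["wrist_force"])
R=headR(q[3])
hp=(o["tool_pos"]+[0,0,.019]-q[:3])@R;print("grip in head",hp,"angle",np.arctan2(-hp[1],.06-hp[0]))
s=robot.snapshot("wrist");s["fish"]=1;pickle.dump(s,open("w2.pkl","wb"))
for P in [arm(0,.125,.044),arm(0,.06,.008),[0,0,0]]: print(proj(s,head(q,P))[0])
cv2.imwrite("pics/w2.png",cv2.resize(s["image"][180:340,230:450,::-1],None,fx=3.5,fy=3.5,interpolation=cv2.INTER_CUBIC))
E
```

```text
4.8 0.01127000862944507 [-1.63218992 -0.58507102  5.06297728]
grip in head [-0.06402951  0.00073266  0.03661214] angle -0.0059070889321514615
[315.44516617 261.68794614]
[315.16565371 357.65666434]
[315.16497517 354.80689831]
```

View pics/w2.png

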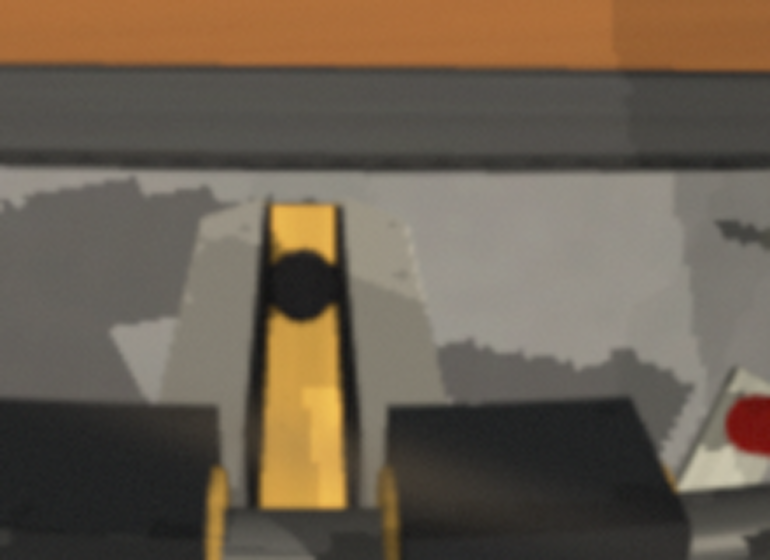

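Post centred in the grip at (302,285) in the crop, tongue lined up straight down the slope. Release, rise and check from above.

>>> carry_out(targets=[[0.5, 0, 0, 0, 0], [0.5, 0, 0, 0, 0], [0.5, 0, 0, 0, 0], [0.5, -2, 0, 0, 0], [0.5, -4, 0, 0, 0], [0.5, -4, 0, 0, 0], [0.5, -4, 0, 0, 0], [0.5, 0, 0, 0, 0], [0.5, 0, 0, 0, 0]])

```text
time: 5.75
tool_pos: [0.4821, 0.1024, 0.2074]
ee_rot: [0.3, 1.569, 0.26]
wrist_force: [-0.3, -0.8, -0.1]
width: 0.0471
```

```bash
python3 - <<'E'
from h import *
from bench import robot
o=robot.get_obs();q=np.load("q0.npy");print(o["time"],o["width"])
go(o,[.5852,-.2893,.215],q[3]+np.pi/2)
s=robot.snapshot("wrist");s["fish"]=1;pickle.dump(s,open("w3.pkl","wb"))
for P in [arm(0,.125,.044),arm(0,.06,.008),[0,0,0],[.06,0,.012],keep(q[5],.043,.0525)]: print(proj(s,head(q,P))[0])
t=robot.snapshot("top");pickle.dump(t,open("t3.pkl","wb"))
for P in [[.585,-.289,.082]]: print(proj(t,P))
cv2.imwrite("pics/w3.png",cv2.resize(s["image"][170:330,250:450,::-1],None,fx=3.5,fy=3.5,interpolation=cv2.INTER_CUBIC))
E
```

```text
5.75 0.04712858008382415
tcp [0.4821 0.1024 0.2074] jaw dir deg 87.7 toolx [ 0.002  0.001 -1.   ] tooly [0.04  0.999 0.001] toolz [ 0.999 -0.04   0.002]
shift cm [ -0.76 -38.73  11.86]
turn deg (about tool x, down => sign flipped) 0.2
[315.96262354 194.5135213 ]
[315.7371875  262.18939085]
[315.72535138 262.49208545]
[315.60563466 318.36359203]
[405.74930641 220.86142386]
[[431.12988652 216.95006116]]
```

View pics/w3.png

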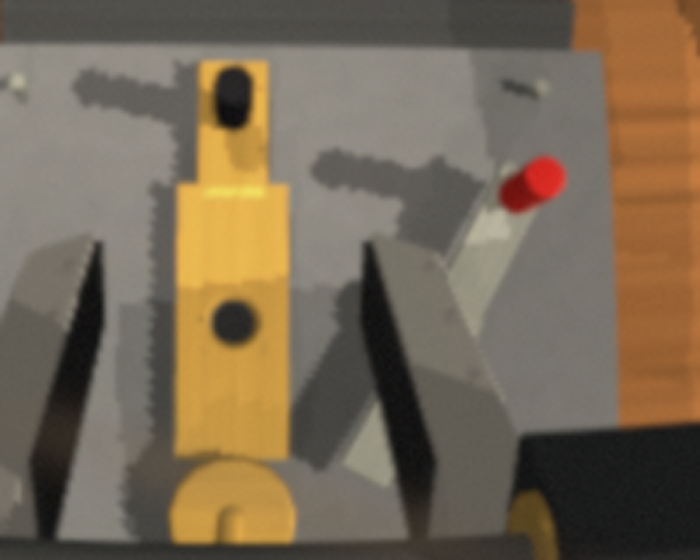

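>>> carry_out(targets=[[0.5, -0.2, -2.42, 0.74, 0], [0.5, -0.2, -2.42, 0.74, 0], [0.5, -0.2, -2.42, 0.74, 0], [0.5, -0.2, -2.42, 0.74, 0], [0.5, 0, -2.42, 0.74, 0], [0.5, 0, -2.42, 0.74, 0], [0.5, 0, -2.42, 0.74, 0], [0.5, 0, -2.42, 0.74, 0], [0.5, 0, -2.42, 0.74, 0], [0.5, 0, -2.42, 0.74, 0], [0.5, 0, -2.42, 0.74, 0], [0.5, 0, -2.42, 0.74, 0], [0.5, 0, -2.42, 0.74, 0], [0.5, 0, -2.42, 0.74, 0], [0.5, 0, -2.42, 0.74, 0], [0.5, 0, -2.42, 0.74, 0], [0.5, 0, 0, 0, 0], [0.5, 0, 0, 0, 0]])

```text
time: 7.65
tool_pos: [0.5836, -0.2891, 0.2119]
ee_rot: [2.497, 1.566, 2.457]
wrist_force: [-0.4, 0.0, 0.6]
width: 0.0469
```

```bash
python3 - <<'E'
from h import *
from bench import robot
o=robot.get_obs();q=np.load("q0.npy");print(o["time"],o["width"])
s=robot.snapshot("wrist");s["fish"]=1;pickle.dump(s,open("w4.pkl","wb"))
d=pickle.load(open("d0.pkl","rb"));t,sc=d["top"],d["scene"]
a=seg(s,(5,170,120),(13,255,255),(240,150,400,330));print(a)
print("top",proj(s,[.5852,-.2893,.100]),"collar",proj(s,[.5852,-.2893,.064]))
go(o,[.5852,-.2893,.071],q[3]+np.pi/2)
cv2.imwrite("pics/w4.png",cv2.resize(s["image"][170:330,220:420,::-1],None,fx=3,fy=3,interpolation=cv2.INTER_CUBIC))
E
```

```text
7.65 0.04686738545584398
[(np.int32(280), array([314.98, 200.2 ]), [308, 189, 15, 23]), (np.int32(34), array([390.68, 229.59]), [386, 227, 12, 7]), (np.int32(28), array([376.46, 208.61]), [370, 205, 13, 7])]
top [[315.82295386 203.33189718]] collar [[315.73460268 194.07464114]]
tcp [ 0.5836 -0.2891  0.2119] jaw dir deg 87.7 toolx [-0.004  0.003 -1.   ] tooly [0.041 0.999 0.003] toolz [ 0.999 -0.041 -0.004]
shift cm [14.09 -0.06  0.21]
turn deg (about tool x, down => sign flipped) 0.1
```

View pics/w4.png

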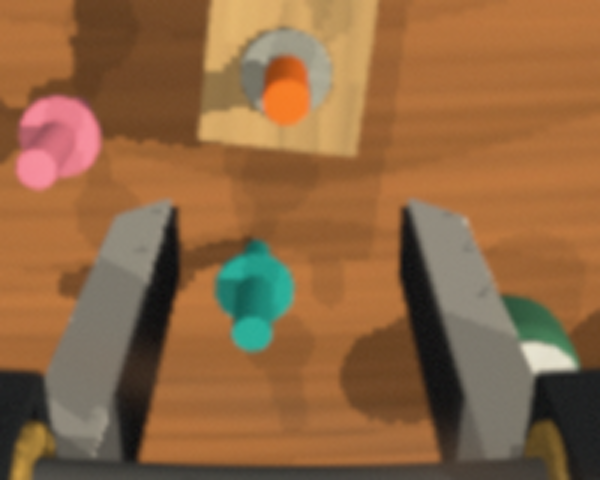

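The handle top at crop (287,102) and collar at (286,73) are within a pixel of the prediction. Next I'll go down and grip high on the orange handle.

>>> carry_out(targets=[[0.5, 2.5, 0, 0.2, 0], [0.5, 2.5, 0, 0, 0], [0.5, 2.5, 0, 0, 0], [0.5, 2.5, 0, 0, 0], [0.5, 2.5, 0, 0, 0], [0.5, 1.6, 0, 0, 0], [0.5, 0, 0, 0, 0], [0.95, 0, 0, 0, 0], [0.95, 0, 0, 0, 0], [0.95, 0, 0, 0, 0], [0.95, 0, 0, 0, 0], [0.95, 0, 0, 0, 0], [0.95, 0, 0, 0, 0]])

```text
time: 9.0
tool_pos: [0.5869, -0.2899, 0.0748]
ee_rot: [-0.433, 1.569, -0.474]
wrist_force: [-0.8, 0.4, 2.4]
width: 0.0152
```

```bash
python3 - <<'E'
from h import *
from bench import robot
o=robot.get_obs();q=np.load("q0.npy");print(o["time"],o["width"],o["wrist_force"])
go(o,[.5852,-.2893,.071])
E
```

```text
9.0 0.015224902312713022 [-0.80963228  0.36780749  2.43308519]
tcp [ 0.5869 -0.2899  0.0748] jaw dir deg 87.7 toolx [ 0.002 -0.001 -1.   ] tooly [ 0.04   0.999 -0.001] toolz [ 0.999 -0.04   0.002]
shift cm [ 0.38  0.06 -0.17]
```

>>> carry_out(targets=[[0.95, -0.8, 0, 0, 0], [0.95, -1, 0, 0, 0], [0.95, -1, 0, 0, 0], [0.95, -1, 0, 0, 0], [0.95, 0, 0, 0, 0], [0.95, 0, 0, 0, 0]])

```text
time: 9.6
tool_pos: [0.5866, -0.2896, 0.1122]
ee_rot: [-0.387, 1.57, -0.427]
wrist_force: [-0.9, 1.3, -0.5]
width: 0.0152
```

```bash
python3 - <<'E'
from h import *
from bench import robot
o=robot.get_obs();q=np.load("q0.npy");print(o["time"],o["width"],o["wrist_force"],o["tool_pos"])
E
```

```text
9.6 0.015195113950972727 [-0.93552438  1.30437842 -0.53572982] [ 0.58661749 -0.28964356  0.11222968]
```

>>> carry_out(targets=[[0.95, 0.01, 0, -0.4, 0], [0.95, 0.03, 0, -0.4, 0], [0.95, 0.05, 0, -0.39, 0], [0.95, 0.07, 0, -0.39, 0], [0.95, 0.09, 0, -0.38, 0], [0.95, 0.11, 0, -0.38, 0], [0.95, 0.13, 0, -0.37, 0], [0.95, 0.14, 0, -0.36, 0], [0.95, 0.15, 0, -0.35, 0], [0.95, 0.15, 0, -0.34, 0], [0.95, 0, 0, 0, 0], [0.95, 0, 0, 0, 0]])

```text
time: 10.8
tool_pos: [0.5478, -0.2883, 0.1025]
ee_rot: [-2.941, 1.569, -2.982]
wrist_force: [1.4, -0.9, 3.7]
width: 0.015
```

```bash
python3 - <<'E'
from h import *
from bench import robot
o=robot.get_obs();print(o["time"],o["width"],o["wrist_force"],o["tool_pos"])
s=robot.snapshot("scene");pickle.dump(s,open("s5.pkl","wb"))
w=robot.snapshot("wrist");w["fish"]=1;pickle.dump(w,open("w5.pkl","wb"))
cv2.imwrite("pics/s5.png",np.hstack([cv2.resize(s["image"][200:300,150:250,::-1],None,fx=4,fy=4,interpolation=cv2.INTER_CUBIC),cv2.resize(w["image"][200:400,220:420,::-1],None,fx=2,fy=2,interpolation=cv2.INTER_CUBIC)]))
E
```

```text
10.8 0.014995091102699499 [ 1.44578921 -0.92056138  3.74802998] [ 0.54784072 -0.28833387  0.1024799 ]
```

View pics/s5.png

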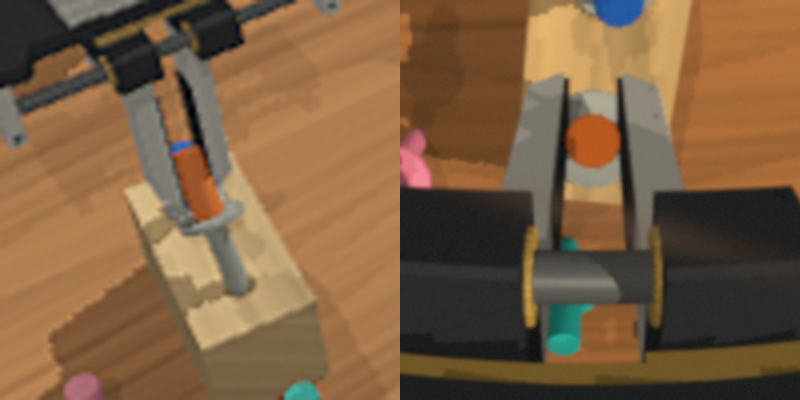

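The pin now leans towards the robot, with its nose still in the block at crop (240,287). I'll fit the tilt next.

```bash
python3 - <<'E'
from h import *
s=pickle.load(open("s5.pkl","rb"));w=pickle.load(open("w5.pkl","rb"))
tz=np.array([.999,-.04,0]);g0=np.array([.5478,-.2883,.1215])
S=lambda x,y:np.array([150+(x+.5)/4-.5,200+(y+.5)/4-.5]);W=lambda x,y:np.array([220+(x-400)/2,200+y/2])
def pts(v):
    a,g,ox=v;ax=-np.sin(a)*tz+np.cos(a)*np.array([0,0,1]);b=g0+ox*tz
    return [b+ax*(l-g) for l in(.040,.002,-.042)],ax
def f(v):
    (t,c,n),ax=pts(v);L=[]
    L+=list(proj(s,t)[0]-S(184,148));L+=list(proj(s,c)[0]-S(203,217))
    dirn=proj(s,n)[0];L+=list((dirn-S(236,285))*.5)
    L+=list(proj(w,t)[0]-W(593,140));L+=list(proj(w,c)[0]-W(593,139))
    return L+[v[2]/.002,(v[1]-.034)/.004]
r=least_squares(f,[.5,.033,0]);print(np.degrees(r.x[0]),r.x,np.round(r.fun,1))
E
```

```text
28.258996389434234 [0.49321253 0.02942297 0.00391705] [-1.   0.4  1.1 -0.2  0.2  0.8  0.2 -0.4  0.  -0.4  2.  -1.1]
```

>>> carry_out(targets=[[0.95, -0.88, 0, -0.48, 0], [0.95, -0.88, 0, -0.48, 0], [0.95, -2, 0, 0, 0], [0.95, -3, 0, 0, 0], [0.95, -3, 0, 0, 0], [0.95, 0, 2.4, -0.2, 0], [0.95, 0, 2.4, -0.3, 0], [0.95, 0, 2.4, -0.3, 0], [0.95, 0, 2.4, -0.3, 0], [0.95, 0, 2.4, -0.3, 0], [0.95, 0, 2.4, -0.3, 0], [0.95, 0, 2.4, -0.3, 0], [0.95, 0, 2.4, -0.3, 0], [0.95, 0, 2.4, -0.3, 0], [0.95, 0, 2.4, -0.3, 0], [0.95, 0, 2.4, -0.3, 0], [0.95, 0, 2.4, -0.3, 0], [0.95, 0, 2.4, -0.3, 0], [0.95, 0, 2.4, -0.3, 0], [0.95, 0, 2.4, -0.3, 0]])

```text
time: 12.9
tool_pos: [0.5082, 0.0743, 0.1997]
ee_rot: [-2.841, 1.568, -2.881]
wrist_force: [0.5, -0.1, -1.0]
width: 0.0152
```

```bash
python3 - <<'E'
from h import *
from bench import robot
o=robot.get_obs();q=np.load("q0.npy");q[1]+=.0006;print(o["time"],o["width"],o["wrist_force"])
go(o,head(q,[0,0,.096])[0]-[0,0,.019],q[3]+np.pi/2)
E
```

```text
12.9 0.01519118165360654 [ 0.52724922 -0.12609494 -1.00145352]
tcp [0.5082 0.0743 0.1997] jaw dir deg 87.7 toolx [-0.003 -0.001 -1.   ] tooly [ 0.04   0.999 -0.001] toolz [ 0.999 -0.04  -0.003]
shift cm [ 4.95  2.73 -0.25]
turn deg (about tool x, down => sign flipped) 0.1
```

>>> carry_out(targets=[[0.95, 0, 1.1, -0.1, 0], [0.95, 0, 1.1, -0.1, 0], [0.95, 1, 0.4, 0, 0], [0.95, 1, 0, 0, 0], [0.95, 1, 0, 0, 0], [0.95, 1, 0, 0, 0], [0.95, 0, 0, 0, 0], [0.95, 0, 0, 0, 0]])

```text
time: 13.7
tool_pos: [0.5085, 0.0994, 0.1594]
ee_rot: [-3.022, 1.57, -3.063]
wrist_force: [0.2, -0.2, 0.3]
width: 0.0151
```

```bash
python3 - <<'E'
from h import *
from bench import robot
o=robot.get_obs();q=np.load("q0.npy");q[1]+=.0006;print(o["time"],o["width"],o["wrist_force"])
go(o,head(q,[0,0,.096])[0]-[0,0,.019],q[3]+np.pi/2)
s=robot.snapshot("scene");pickle.dump(s,open("s6.pkl","wb"))
w=robot.snapshot("wrist");w["fish"]=1;pickle.dump(w,open("w6.pkl","wb"))
t=robot.snapshot("top")
pickle.dump(t,open("t6.pkl","wb"))
print("hole scene",proj(s,head(q,[[0,0,.008],[0,0,.096]])),"wrist",proj(w,head(q,[0,0,.008])))
cv2.imwrite("pics/s6.png",np.hstack([cv2.resize(s["image"][130:210,280:360,::-1],None,fx=5,fy=5,interpolation=cv2.INTER_CUBIC),cv2.resize(w["image"][200:360,236:396,::-1],None,fx=2.5,fy=2.5,interpolation=cv2.INTER_CUBIC)]))
E
```

```text
13.7 0.015125712451229088 [ 0.19457915 -0.19173607  0.27040599]
tcp [0.5085 0.0994 0.1594] jaw dir deg 87.7 toolx [-0.001 -0.    -1.   ] tooly [ 0.041  0.999 -0.   ] toolz [ 0.999 -0.041 -0.001]
shift cm [ 0.92  0.21 -0.19]
turn deg (about tool x, down => sign flipped) 0.1
hole scene [[334.00725507 182.51917057]
 [324.29976044 150.46563373]] wrist [[318.45034109 260.24812223]]
```

View pics/s6.png

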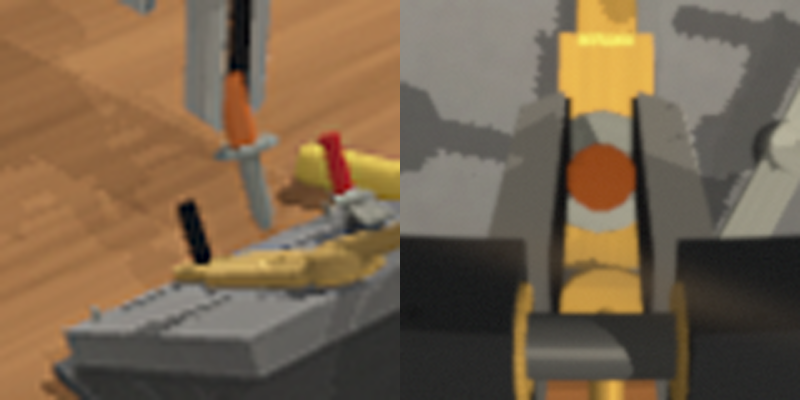

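```bash
cat > fit6.py <<'E'
from h import *
def fit(s,w,tcp,ft,fc,fn,wt,wc,q):
    tz=np.array([.999,-.041,0]);g0=np.array(tcp)+[0,0,.019]
    def pts(v):
        a,g,ox,oy=v;ax=-np.sin(a)*tz+np.cos(a)*np.array([0,0,1]);b=g0+ox*tz+oy*np.array([.041,.999,0])
        return [b+ax*(l-g) for l in(.040,.002,-.050)],ax
    def f(v):
        t,c,n=pts(v)[0];L=[]
        L+=list((proj(s,t)[0]-ft)*.5) if ft is not None else []
        L+=list(proj(s,c)[0]-fc)+list(proj(s,n)[0]-fn)+list(proj(w,t)[0]-wt)+list(proj(w,c)[0]-wc)
        return L+[v[2]/.003,(v[1]-.033)/.003,v[3]/.001]
    r=least_squares(f,[.5,.033,0,0]);print(np.degrees(r.x[0]).round(1),r.x.round(4),np.round(r.fun,1))
    n=pts(r.x)[0][2];print("nose in head mm",((n-q[:3])@headR(q[3])*1000).round(1))
E
python3 - <<'E'
from fit6 import *
q=np.load("q0.npy");q[1]+=.0006
s=pickle.load(open("s6.pkl","rb"));w=pickle.load(open("w6.pkl","rb"))
S=lambda x,y:np.array([280+(x+.5)/5-.5,130+(y+.5)/5-.5]);W=lambda x,y:np.array([236+(x-400)/2.5,200+y/2.5])
fit(s,w,[.5085,.0994,.1594],S(236,75),S(246,149),S(266,224),W(602,177),W(601,171),q)
E
```

```text
26.5 [4.626e-01 2.800e-02 4.600e-03 2.000e-04] [-1.2 -0.3 -0.7 -1.1  0.3  3.  -0.  -0.2  0.2 -0.3  1.5 -1.7  0.2]
nose in head mm [ 5.5 -1.8 22.8]
```

```bash
python3 - <<'E'
import re
t=open("fit6.py").read()
t=t.replace("list(proj(s,n)[0]-fn)+","[float(np.cross(proj(s,n)[0]-fc,(fn-fc)/np.linalg.norm(fn-fc)))]+")
open("fit6.py","w").write(t)
from fit6 import *
q=np.load("q0.npy");q[1]+=.0006
s=pickle.load(open("s6.pkl","rb"));w=pickle.load(open("w6.pkl","rb"))
S=lambda x,y:np.array([280+(x+.5)/5-.5,130+(y+.5)/5-.5]);W=lambda x,y:np.array([236+(x-400)/2.5,200+y/2.5])
fit(s,w,[.5085,.0994,.1594],S(236,72),S(246,149),S(266,222),W(602,177),W(601,171),q)
fit(s,w,[.5085,.0994,.1594],None,S(246,149),S(266,222),W(602,177),W(601,171),q)
n=s["image"][170:182,330:338];print(n.mean(2).round())
E
```

```text
27.0 [4.704e-01 3.150e-02 4.800e-03 2.000e-04] [-1.1  0.7 -0.3  0.3 -0.4 -0.  -0.3  0.2  0.1  1.6 -0.5  0.2]
nose in head mm [ 6.1 -1.8 19.2]
27.0 [4.714e-01 3.180e-02 4.800e-03 2.000e-04] [-0.2  0.4 -0.4 -0.1 -0.4  0.1  0.1  1.6 -0.4  0.2]
nose in head mm [ 6.1 -1.9 18.9]
[[ 93.  99. 101. 117. 119. 106.  77.  62.]
 [ 92.  97. 101. 113. 122. 116. 104. 105.]
 [ 98.  95. 100. 108. 121. 115. 110. 116.]
 [ 94.  92.  98. 104. 116. 114. 114. 118.]
 [101.  94.  95.  99. 115. 117. 116. 118.]
 [112. 101.  96.  97. 106. 107. 111. 115.]
 [115. 112. 103.  98.  95. 111. 131. 135.]
 [112. 111. 101. 109. 128. 134. 138. 140.]
 [117. 121. 128. 133. 138. 139. 140. 140.]
 [133. 134. 136. 138. 138. 139. 113.  98.]
 [154. 156. 157. 156. 158. 160. 154. 149.]
 [155. 156. 156. 154. 153. 137. 123. 144.]]
```

>>> carry_out(targets=[[0.95, 0.15, 0.11, -0.26, 0], [0.95, 0.15, 0.11, -0.26, 0], [0.95, 0, 0, 0, 0], [0.95, 0.35, 0, 0.2, 0], [0.95, 0.35, 0, 0.2, 0], [0.95, 0.35, 0, 0.2, 0], [0.95, 0.35, 0, 0.2, 0], [0.95, 0, 0, 0, 0], [0.95, 0, 0, 0, 0]])

```text
time: 14.75
tool_pos: [0.5115, 0.1019, 0.1427]
ee_rot: [3.036, 1.57, 2.996]
wrist_force: [-0.2, 0.3, -0.4]
width: 0.015
```

```bash
python3 - <<'E'
from h import *
from bench import robot
o=robot.get_obs();q=np.load("q0.npy");q[1]+=.0006;print(o["time"],o["width"],o["wrist_force"])
s=robot.snapshot("scene");pickle.dump(s,open("s7.pkl","wb"))
w=robot.snapshot("wrist");w["fish"]=1;pickle.dump(w,open("w7.pkl","wb"))
print("hole scene",proj(s,head(q,[[0,0,.008],[0,0,.008+.045]])))
cv2.imwrite("pics/s7.png",np.hstack([cv2.resize(s["image"][130:210,280:360,::-1],None,fx=5,fy=5,interpolation=cv2.INTER_CUBIC),cv2.resize(w["image"][200:360,236:396,::-1],None,fx=2.5,fy=2.5,interpolation=cv2.INTER_CUBIC)]))
E
```

```text
14.75 0.015049332329324521 [-0.21410525  0.28875888 -0.39233492]
hole scene [[334.00725507 182.51917057]
 [329.0967225  166.3049008 ]]
```

View pics/s7.png

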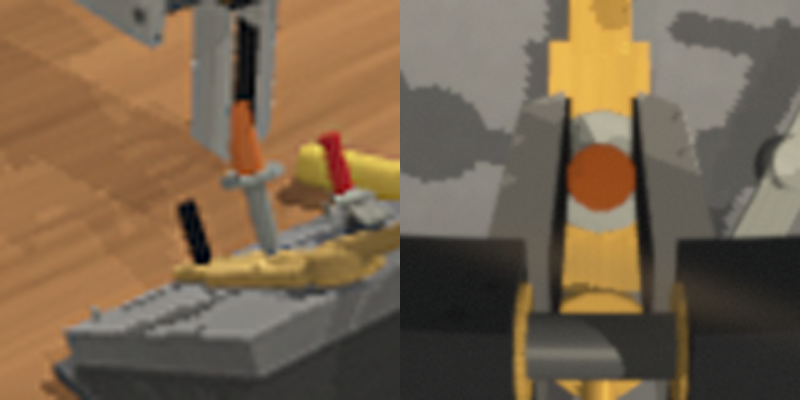

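```bash
python3 - <<'E'
from fit6 import *
q=np.load("q0.npy");q[1]+=.0006
s=pickle.load(open("s7.pkl","rb"));w=pickle.load(open("w7.pkl","rb"))
S=lambda x,y:np.array([280+(x+.5)/5-.5,130+(y+.5)/5-.5]);W=lambda x,y:np.array([236+(x-400)/2.5,200+y/2.5])
fit(s,w,[.5115,.1019,.1427],S(241,102),S(252,178),S(271,245),W(601,177),W(601,171),q)
print("hole wrist",proj(w,head(q,[0,0,.008])))
E
```

```text
27.1 [0.4724 0.0318 0.0044 0.    ] [-1.   0.7 -0.4  0.2 -0.7  0.2 -0.3  0.1  0.2  1.5 -0.4  0. ]
nose in head mm [0.  0.6 3.2]
hole wrist [[315.63627525 266.71607892]]
```

>>> carry_out(targets=[[0.95, 0.17, 0, 0.1, 0], [0.95, 0.17, 0, 0.1, 0], [0.95, 0.17, 0, 0.1, 0], [0.95, 0, 0, 0, 0]])

```text
time: 15.25
tool_pos: [0.5145, 0.1018, 0.1374]
ee_rot: [-3.123, 1.57, 3.12]
wrist_force: [0.2, 0.2, -1.1]
width: 0.015
```

>>> carry_out(targets=[[0.95, 0.17, 0, 0.1, 0], [0.95, 0.17, 0, 0.1, 0], [0.95, 0, 0, 0, 0]])

```text
time: 15.55
tool_pos: [0.5165, 0.1017, 0.1341]
ee_rot: [3.103, 1.57, 3.063]
wrist_force: [-0.2, -0.2, -0.5]
width: 0.0152
```

>>> carry_out(targets=[[0.95, 0.17, 0, 0.1, 0], [0.95, 0.17, 0, 0.1, 0], [0.95, 0.17, 0, 0.1, 0], [0.95, 0.17, 0, 0.1, 0], [0.95, 0, 0, 0, 0]])

```text
time: 16.05
tool_pos: [0.5205, 0.1016, 0.1272]
ee_rot: [3.131, 1.57, 3.091]
wrist_force: [-0.6, -0.2, -1.4]
width: 0.0149
```

>>> carry_out(targets=[[0.95, 0.17, 0, 0.1, 0], [0.95, 0.17, 0, 0.1, 0], [0.95, 0.17, 0, 0.1, 0], [0.95, 0.17, 0, 0.1, 0], [0.95, 0, 0, 0, 0]])

```text
time: 16.55
tool_pos: [0.5245, 0.1014, 0.1204]
ee_rot: [-3.054, 1.57, -3.094]
wrist_force: [-0.1, -0.2, -1.9]
width: 0.0154
```

```bash
python3 - <<'E'
from h import *
from bench import robot
o=robot.get_obs();q=np.load("q0.npy");q[1]+=.0006;print(o["time"],o["width"],o["wrist_force"])
print("grip centre in head mm",((o["tool_pos"]+[0,0,.019]-q[:3])@headR(q[3])*1000).round(1))
s=robot.snapshot("scene");pickle.dump(s,open("s8.pkl","wb"))
w=robot.snapshot("wrist");w["fish"]=1;pickle.dump(w,open("w8.pkl","wb"))
cv2.imwrite("pics/s8.png",np.hstack([cv2.resize(s["image"][130:210,280:360,::-1],None,fx=5,fy=5,interpolation=cv2.INTER_CUBIC),cv2.resize(w["image"][200:360,236:396,::-1],None,fx=2.5,fy=2.5,interpolation=cv2.INTER_CUBIC)]))
E
```

```text
16.55 0.015402268982383368 [-0.09909754 -0.22879473 -1.90563952]
grip centre in head mm [ 0.5  0.5 61.3]
```

View pics/s8.png

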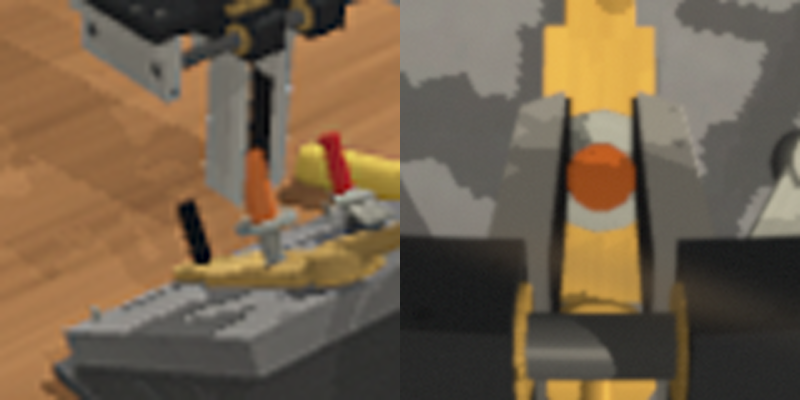

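The pin is in the hole, with its collar at crop (265,227), about 21 mm above the tongue. I'll keep pushing along the axis.

>>> carry_out(targets=[[0.95, 0.17, 0, 0.1, 0], [0.95, 0.17, 0, 0.1, 0], [0.95, 0.17, 0, 0.1, 0], [0.95, 0.17, 0, 0.1, 0], [0.95, 0, 0, 0, 0]])

```text
time: 17.15
tool_pos: [0.5284, 0.1012, 0.1135]
ee_rot: [-2.983, 1.57, -3.023]
wrist_force: [-0.5, -1.3, -1.7]
width: 0.0152
```

>>> carry_out(targets=[[0.95, 0.17, 0, 0.1, 0], [0.95, 0.17, 0, 0.1, 0], [0.95, 0.17, 0, 0.1, 0], [0.95, 0.17, 0, 0.1, 0], [0.95, 0, 0, 0, 0]])

```text
time: 17.65
tool_pos: [0.5322, 0.101, 0.1066]
ee_rot: [-2.993, 1.57, -3.033]
wrist_force: [-3.2, -1.4, -1.8]
width: 0.0149
```

```bash
python3 - <<'E'
from h import *
from bench import robot
o=robot.get_obs();q=np.load("q0.npy");q[1]+=.0006;print(o["time"],o["width"],o["wrist_force"])
print("grip centre in head mm",((o["tool_pos"]+[0,0,.019]-q[:3])@headR(q[3])*1000).round(1))
E
```

```text
17.65 0.014936331775043278 [-3.21269217 -1.41303544 -1.82799903]
grip centre in head mm [ 0.4  0.5 45.5]
```

>>> carry_out(targets=[[0.95, 0.12, 0, 0.07, 0], [0.95, 0.12, 0, 0.07, 0], [0.95, 0, 0, 0, 0]])

```text
time: 17.95
tool_pos: [0.5333, 0.101, 0.1046]
ee_rot: [-3.03, 1.569, -3.07]
wrist_force: [-5.5, -1.7, -0.1]
width: 0.0153
```

>>> carry_out(targets=[[0.95, 0.12, 0, 0.07, 0], [0.95, 0.12, 0, 0.07, 0], [0.95, 0, 0, 0, 0]])

```text
time: 18.25
tool_pos: [0.5332, 0.101, 0.1041]
ee_rot: [-3.07, 1.566, -3.11]
wrist_force: [-11.8, -1.6, 9.5]
width: 0.0151
```

```bash
python3 - <<'E'
from h import *
from bench import robot
o=robot.get_obs();q=np.load("q0.npy");q[1]+=.0006;print(o["time"],o["width"],o["wrist_force"],o["wrist_force"]@headR(q[3]))
print("grip centre in head mm",((o["tool_pos"]+[0,0,.019]-q[:3])@headR(q[3])*1000).round(1))
E
```

```text
18.25 0.015070384415893824 [-11.79584644  -1.642151     9.54102759] [-5.37510293 -2.14334666 14.12034681]
grip centre in head mm [-0.1  0.5 42.7]
```

Axial force is up to 14 N with the grip at 42.7 mm, so the collar has probably touched down. I'll ease the side load, then open the fingers partway and rise.

>>> carry_out(targets=[[0.95, 0.06, 0, -0.1, 0], [0.95, 0.06, 0, -0.05, 0], [0.95, 0, 0, 0, 0], [0.72, 0, 0, 0, 0], [0.72, 0, 0, 0, 0], [0.72, 0, 0, 0, 0], [0.72, 0, 0, 0, 0], [0.72, -1, 0, 0, 0], [0.72, -1.5, 0, 0, 0], [0.72, -2, 0, 0, 0], [0.72, -2, 0, 0, 0], [0.72, 0, 0, 0, 0]])

```text
time: 19.45
tool_pos: [0.5364, 0.1013, 0.1714]
ee_rot: [0.137, 1.562, 0.097]
wrist_force: [0.6, 0.1, 0.1]
width: 0.0263
```

```bash
python3 - <<'E'
from h import *
from bench import robot
o=robot.get_obs();q=np.load("q0.npy");q[1]+=.0006;print(o["time"],o["width"],o["wrist_force"])
go(o,None)
s=robot.snapshot("scene");pickle.dump(s,open("s9.pkl","wb"))
w=robot.snapshot("wrist");w["fish"]=1;pickle.dump(w,open("w9.pkl","wb"))
for h in(.008,.012,.048): print(h,proj(s,head(q,[0,0,h]))[0],proj(w,head(q,[0,0,h]))[0])
cv2.imwrite("pics/s9.png",np.hstack([cv2.resize(s["image"][130:210,280:360,::-1],None,fx=5,fy=5,interpolation=cv2.INTER_CUBIC),cv2.resize(w["image"][180:340,236:396,::-1],None,fx=2.5,fy=2.5,interpolation=cv2.INTER_CUBIC)]))
E
```

```text
19.45 0.02628366515313793 [0.56539104 0.09712546 0.07397092]
tcp [0.5364 0.1013 0.1714] jaw dir deg 87.7 toolx [ 0.009  0.001 -1.   ] tooly [0.04  0.999 0.001] toolz [ 0.999 -0.04   0.009]
0.008 [334.00725507 182.51917057] [315.34004683 228.57623117]
0.012 [333.57520537 181.09256961] [315.34193197 227.90950694]
0.048 [329.64780324 168.12453477] [315.36186006 220.90365923]
```

View pics/s9.png

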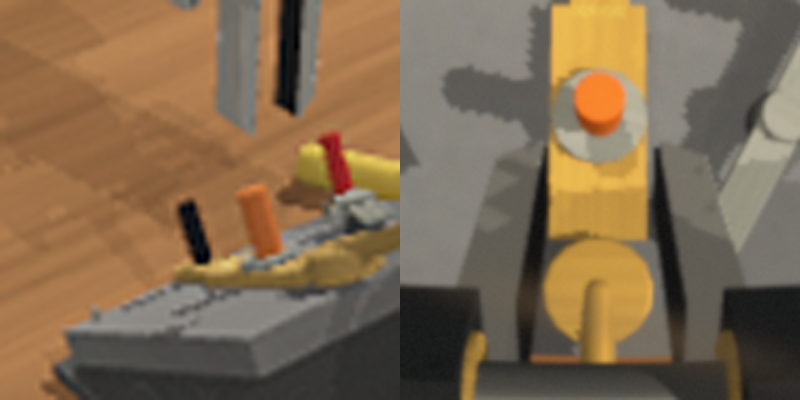

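The handle top is at scene crop (252,188) and the collar rests on the tongue, so the pin looks home. To be sure, I'll push gently on its top with the fingers shut.

>>> carry_out(targets=[[1, 0, -0.05, -0.4, 0], [1, 0, 0, -0.4, 0], [1, 0, 0, 0, 0], [1, 1, 0, 0, 0], [1, 1.2, 0, 0, 0], [1, 0.8, 0, 0, 0], [1, 0, 0, 0, 0], [1, 0.17, 0, 0.1, 0], [1, 0.17, 0, 0.1, 0], [1, 0.17, 0, 0.1, 0], [1, 0, 0, 0, 0]])

```text
time: 20.65
tool_pos: [0.5291, 0.1008, 0.1312]
ee_rot: [0.368, 1.571, 0.328]
wrist_force: [-1.0, 0.5, 0.3]
width: 0.0004
```

>>> carry_out(targets=[[1, 0.17, 0, 0.1, 0], [1, 0, 0, 0, 0]])

```text
time: 20.85
tool_pos: [0.5301, 0.1008, 0.1298]
ee_rot: [0.442, 1.57, 0.402]
wrist_force: [-0.5, 0.5, 1.4]
width: 0.0007
```

>>> carry_out(targets=[[1, 0.17, 0, 0.1, 0], [1, 0, 0, 0, 0]])

```text
time: 21.05
tool_pos: [0.5304, 0.1008, 0.1292]
ee_rot: [2.794, 1.57, 2.754]
wrist_force: [-3.7, -0.9, 6.7]
width: 0.0005
```

>>> carry_out(targets=[[1, 0.15, 0, 0.09, 0], [1, 0.1, 0, 0.05, 0], [1, 0, 0, 0, 0], [1, -0.5, 0, -0.2, 0], [0.65, -2, 0, -0.2, 0], [0.65, -2, 0, 0, 0], [0.65, -2, 0, 0, 0], [0.65, 0, 0, 0, 0], [0.65, 0, 0, 0, 0]])

```text
time: 21.95
tool_pos: [0.5284, 0.1008, 0.1899]
ee_rot: [0.222, 1.57, 0.182]
wrist_force: [-0.1, 0.0, 0.0]
width: 0.0323
```

```bash
python3 - <<'E'
from h import *
from bench import robot
o=robot.get_obs();q=np.load("q0.npy");q[1]+=.0006;print(o["time"],o["width"],o["wrist_force"])
g=[head(q,keep(k,.043,.0435))[0]-[0,0,.019] for k in np.linspace(q[5],-.03,11)]
go(o,g[0]);R=Ro.from_euler('xyz',o["ee_rot"]).as_matrix()
print((100*np.diff(g,axis=0)@R).round(3).tolist())
w=robot.snapshot("wrist");w["fish"]=1;pickle.dump(w,open("w10.pkl","wb"));s=robot.snapshot("scene");pickle.dump(s,open("s10.pkl","wb"))
print("red top pred",proj(w,head(q,keep(q[5],.043,.0525))))
print(seg(w,(0,170,70),(5,255,255),(330,150,480,330)))
for h in(.008,.012,.048): print(h,proj(s,head(q,[0,0,h]))[0],proj(w,head(q,[0,0,h]))[0])
cv2.imwrite("pics/s10.png",np.hstack([cv2.resize(s["image"][130:210,280:360,::-1],None,fx=5,fy=5,interpolation=cv2.INTER_CUBIC),cv2.resize(w["image"][180:340,276:436,::-1],None,fx=2.5,fy=2.5,interpolation=cv2.INTER_CUBIC)]))
E
```

```text
21.95 0.03229124631514768 [-0.12818912  0.00289573  0.04604508]
tcp [0.5284 0.1008 0.1899] jaw dir deg 87.7 toolx [ 0.  0. -1.] tooly [0.04  0.999 0.   ] toolz [ 0.999 -0.04   0.   ]
shift cm [10.36  8.72 -2.72]
[[-0.127, 0.376, 0.222], [-0.147, 0.347, 0.255], [-0.164, 0.314, 0.285], [-0.18, 0.277, 0.313], [-0.194, 0.238, 0.336], [-0.205, 0.195, 0.356], [-0.214, 0.151, 0.372], [-0.221, 0.105, 0.384], [-0.225, 0.057, 0.391], [-0.227, 0.009, 0.394]]
red top pred [[415.7593379  177.99397734]]
[(np.int32(242), array([410.44, 181.94]), [401, 172, 20, 21])]
0.008 [334.00725507 182.51917057] [316.18431263 227.95779305]
0.012 [333.57520537 181.09256961] [316.19470102 227.31072648]
0.048 [329.64780324 168.12453477] [316.30242104 220.59556277]
```

I've used up the picture views, so I'll go on by numbers. The red post blob matches the prediction at (415,178), so I'll go and grip it.

>>> carry_out(targets=[[0.65, 0, 1.75, -0.54, 0], [0.65, 0, 1.75, -0.54, 0], [0.65, 0, 1.75, -0.54, 0], [0.65, 0, 1.75, -0.54, 0], [0.65, 0, 1.72, -0.56, 0], [0.65, 0, 0, 0, 0], [0.65, 2.6, 0, 0, 0], [0.65, 2.6, 0, 0, 0], [0.65, 2.6, 0, 0, 0], [0.65, 1.5, 0, 0, 0], [0.65, 1.0, 0, 0, 0], [0.65, 0, 0, 0, 0], [0.95, 0, 0, 0, 0], [0.95, 0, 0, 0, 0], [0.95, 0, 0, 0, 0], [0.95, 0, 0, 0, 0]])

```text
time: 23.65
tool_pos: [0.5055, 0.1891, 0.0887]
ee_rot: [0.167, 1.568, 0.127]
wrist_force: [-0.4, 0.1, 2.1]
width: 0.0114
```

```bash
python3 - <<'E'
from h import *
from bench import robot
o=robot.get_obs();q=np.load("q0.npy");q[1]+=.0006;print(o["time"],o["width"],o["wrist_force"])
hp=(o["tool_pos"]+[0,0,.019]-q[:3])@headR(q[3]);print(hp, "k",np.arctan2(-hp[0],hp[1]-.065))
go(o,head(q,keep(q[5],.043,.0435))[0]-[0,0,.019])
E
```

```text
23.65 0.01141710557748109 [-0.38705023  0.11928906  2.14088936]
[-0.03503156  0.08733462  0.04513976] k 1.0032180528592562
tcp [0.5055 0.1891 0.0887] jaw dir deg 87.7 toolx [ 0.003  0.    -1.   ] tooly [0.04  0.999 0.   ] toolz [ 0.999 -0.04   0.003]
shift cm [ 0.23 -0.01 -0.07]
```

>>> carry_out(targets=[[0.95, -0.06, 0.19, 0.11, 0], [0.95, -0.06, 0.19, 0.11, 0], [0.95, -0.07, 0.17, 0.13, 0], [0.95, -0.07, 0.17, 0.13, 0], [0.95, -0.08, 0.16, 0.14, 0], [0.95, -0.08, 0.16, 0.14, 0], [0.95, -0.09, 0.14, 0.155, 0], [0.95, -0.09, 0.14, 0.155, 0], [0.95, -0.1, 0.12, 0.17, 0], [0.95, -0.1, 0.12, 0.17, 0], [0.95, 0, 0, 0, 0]])

```text
time: 24.75
tool_pos: [0.5164, 0.2033, 0.0945]
ee_rot: [-2.831, 1.563, -2.871]
wrist_force: [-7.4, -3.1, 1.8]
width: 0.0113
```

>>> carry_out(targets=[[0.95, -0.1, 0.1, 0.18, 0], [0.95, -0.1, 0.1, 0.18, 0], [0.95, -0.11, 0.075, 0.185, 0], [0.95, -0.11, 0.075, 0.185, 0], [0.95, -0.11, 0.05, 0.19, 0], [0.95, -0.11, 0.05, 0.19, 0], [0.95, -0.11, 0.03, 0.195, 0], [0.95, -0.11, 0.03, 0.195, 0], [0.95, 0, 0, 0, 0]])

```text
time: 25.65
tool_pos: [0.5312, 0.2089, 0.1028]
ee_rot: [-3.115, 1.563, 3.128]
wrist_force: [-6.9, -1.0, 2.2]
width: 0.0112
```

```bash
python3 - <<'E'
from h import *
from bench import robot
o=robot.get_obs();q=np.load("q0.npy");q[1]+=.0006;print(o["time"],o["width"],o["wrist_force"])
hp=(o["tool_pos"]+[0,0,.019]-q[:3])@headR(q[3]);print(hp, "k",np.arctan2(-hp[0],hp[1]-.065))
go(o,head(q,keep(0,.043,.0435))[0]-[0,0,.019])
E
```

```text
25.65 0.011245447170534871 [-6.86552201 -0.96569827  2.17464977]
[-0.00640469  0.10824163  0.0449835 ] k 0.14704494207407634
tcp [0.5312 0.2089 0.1028] jaw dir deg 87.7 toolx [-0.008  0.    -1.   ] tooly [ 0.04   0.999 -0.   ] toolz [ 0.999 -0.04  -0.008]
shift cm [-0.2  -0.03  0.63]
```

>>> carry_out(targets=[[0.95, -0.1, 0.01, 0.2, 0], [0.95, -0.1, 0, 0.2, 0], [0.95, -0.1, 0, 0.2, 0], [0.95, -0.05, 0, 0.1, 0], [0.95, 0, 0, 0, 0]])

```text
time: 26.15
tool_pos: [0.535, 0.2089, 0.1048]
ee_rot: [-3.073, 1.555, -3.111]
wrist_force: [-12.0, -0.3, 1.5]
width: 0.0109
```

```bash
python3 - <<'E'
from h import *
from bench import robot
o=robot.get_obs();q=np.load("q0.npy");q[1]+=.0006;print(o["time"],o["width"],o["wrist_force"])
hp=(o["tool_pos"]+[0,0,.019]-q[:3])@headR(q[3]);print(hp, "k",np.arctan2(-hp[0],hp[1]-.065))
E
```

```text
26.15 0.010934196836263963 [-11.9943875   -0.3394451    1.51047715]
[-0.00214991  0.1083851   0.04483698] k 0.049513592586335045
```

>>> carry_out(targets=[[0.95, -0.1, 0, 0.2, 0], [0.95, -0.05, 0, 0.1, 0], [0.95, 0, 0, 0, 0]])

```text
time: 26.45
tool_pos: [0.535, 0.2089, 0.1049]
ee_rot: [-3.063, 1.547, -3.101]
wrist_force: [-16.9, 0.1, 0.6]
width: 0.0114
```

```bash
python3 - <<'E'
from h import *
from bench import robot
o=robot.get_obs();q=np.load("q0.npy");q[1]+=.0006;print(o["time"],o["width"],o["wrist_force"])
hp=(o["tool_pos"]+[0,0,.019]-q[:3])@headR(q[3]);print(hp, "k",np.arctan2(-hp[0],hp[1]-.065))
E
```

```text
26.45 0.011371529472386852 [-16.88866953   0.05091568   0.64280511]
[-0.00205718  0.10838594  0.04484786] k 0.04738025734273738
```

Force rose with no further motion, so the keeper is at its stop. Release, rise and check.

>>> carry_out(targets=[[0.65, 0, 0, 0, 0], [0.65, 0, 0, 0, 0], [0.65, 0, 0, 0, 0], [0.65, 0, 0, 0, 0], [0.65, -2, 0, 0, 0], [0.65, -3, 0, 0, 0], [0.65, -3, 0, 0, 0], [0.65, -3, 0, 0, 0], [0.65, 0, 0, -3, 0], [0.65, 0, 0, -4, 0], [0.65, 0, 0, -4, 0], [0.65, 0, 0, -4, 0], [0.65, 0, 0, 0, 0]])

```text
time: 27.75
tool_pos: [0.3914, 0.2145, 0.2198]
ee_rot: [1.036, 1.569, 0.999]
wrist_force: [0.6, 0.6, 0.7]
width: 0.0327
```

```bash
python3 - <<'E'
from h import *
from bench import robot
o=robot.get_obs();q=np.load("q0.npy");q[1]+=.0006;print(o["time"],o["width"],o["wrist_force"],o["tool_pos"])
s,t=robot.snapshot("scene"),robot.snapshot("top");w=robot.snapshot("wrist");w["fish"]=1
d0=pickle.load(open("d0.pkl","rb"))
for n,c in(("scene",s),("top",t),("wrist",w)):
    print(n)
    for k in(0,.15,.3): print("  red pred",k,proj(c,head(q,keep(k,.043,.0355)))[0].round(1))
    print("  orange/black pred",proj(c,head(q,[0,0,.030]))[0].round(1),proj(c,head(q,arm(0,.125,.027)))[0].round(1))
    b=proj(c,head(q,[0,.03,.03]))[0].astype(int);B=(b[0]-90,b[1]-70,b[0]+90,b[1]+70)
    print("  red",seg(c,(0,170,70),(5,255,255),B)[:2]," orange",seg(c,(6,180,120),(13,255,255),B)[:2])
    print("  black",seg(c,(0,0,0),(180,255,38),(lambda u:(u[0]-10,u[1]-14,u[0]+10,u[1]+14))(proj(c,head(q,arm(0,.125,.027)))[0].astype(int)))[:1])
for n,lo,hi,B in(("blue",(100,150,60),(125,255,255),(180,230,225,300)),("yellow",(22,150,100),(32,255,255),(330,150,380,175)),("green",(70,80,30),(90,255,255),(275,280,320,335))):
    print(n,seg(d0["scene"],lo,hi,B)[:1],seg(s,lo,hi,B)[:1])
E
```

```text
27.75 0.032711567027512045 [0.55078906 0.64483135 0.71883472] [0.39142547 0.21450144 0.21983292]
scene
  red pred 0 [360.6 159.5]
  red pred 0.15 [359.  159.7]
  red pred 0.3 [357.1 160.1]
  orange/black pred [331.6 174.6] [318.1 176.4]
  red [(np.int32(30), array([361.13, 158.47]), [359, 153, 6, 12])]  orange [(np.int32(63), array([331.65, 173.89]), [328, 168, 8, 13])]
  black [(np.int32(32), array([318.62, 176.28]), [316, 171, 6, 12])]
top
  red pred 0 [222.6 236.9]
  red pred 0.15 [223.  239.4]
  red pred 0.3 [223.8 241.9]
  orange/black pred [269.2 237.2] [270.  261.1]
  red [(np.int32(42), array([222.74, 237.29]), [219, 233, 8, 10])]  orange [(np.int32(2652), array([205.28, 201.55]), [166, 166, 100, 94]), (np.int32(2303), array([284.08, 282.76]), [210, 236, 136, 70])]
  black [(np.int32(28), array([270.46, 261.64]), [268, 257, 6, 10])]
wrist
  red pred 0 [315.8 325.7]
  red pred 0.15 [315.4 320.3]
  red pred 0.3 [314.2 315. ]
  orange/black pred [225.9 321.4] [227.2 268.5]
  red [(np.int32(27), array([315.89, 322.56]), [313, 321, 7, 4])]  orange []
  black [(np.int32(78), array([226.73, 267.77]), [220, 265, 14, 7])]
blue [(np.int32(92), array([196.77, 243.26]), [193, 236, 9, 16])] [(np.int32(90), array([196.76, 243.12]), [193, 236, 9, 16])]
yellow [(np.int32(113), array([358.85, 165.41]), [349, 161, 21, 9])] [(np.int32(133), array([348.77, 163.42]), [340, 159, 21, 9])]
green [(np.int32(265), array([296.47, 316.73]), [281, 303, 32, 23])] [(np.int32(258), array([296.25, 316.72]), [281, 303, 32, 23])]
```

```bash
python3 -c "
from bench import robot
print(robot.get_obs()['wrist_force'],robot.close_job())"
```

```text
the job is handed in; nothing more can be done
[ 0.3314824  -0.55499195 -0.27315025] None
```

The job is done and handed in after about 28 s of robot time. No verdict was reported.

**What I did**
1. I swung the lamp arm into line by its black post.
2. I tilted the orange pin 30° in the grip against the mouth of its block hole and drove it through both holes.
3. I let go of the pin and pressed its top with shut fingers until the force rose.
4. I swung the keeper shut by its red post, to its stop, then moved the robot clear.

**Last checks**
- **Lamp arm:** the black post was within 0.6 px of its lined-up place in the scene and top views.
- **Pin:** the orange handle was within 0.7 px of its home place in the scene view. The top and wrist views gave no usable reading of the handle. The pressed top was about 2 mm lower than predicted, so the pin is not proud, though that is the size of the calibration error.
- **Keeper:** the red post matched an angle of about 0 to 0.03 rad in the scene and top views. The wrist view was cut off and suggested about 0.09 rad, still under 0.15. The stop was felt at a calculated 0.05 rad.
- **Blue pin and tin:** both were unmoved in the scene view, within 0.25 px.
- **Screwdriver:** its visible patch in the scene view shifted because the red post now hides a different part of it. Nothing went near it, but I did not confirm its place in another view.

I used all 12 picture views before the keeper step, so the checks from there on rest on measured colours and forces, not on viewed pictures.

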